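Lay the spice jars down in the drawer insert

TASK

Lay the two spice jars that still stand on the ledge of the wooden drawer insert on their backs, each in an empty bay with its foot down at the ledge and its lid up the ramp, by pushing it over backwards with the fingertips near its lid. One of the two stands astride a divider: before tipping it, push it upright along the ledge, low down, until it is in line with an empty bay. Use light pushes, do not squeeze or lift the jars, and leave the jars that already lie there and everything else on the worktop where they are.

Things in the scene. Friction and masses are not known exactly. Their poses are not given: they have to be found in the camera images.
- rack: Light wooden spice insert of a drawer, fixed on the worktop, 167 mm deep (its x), 340 mm wide (its y). Origin: on the worktop under its middle; x points up the ramp, away from the robot, y to its left, z up. A flat ledge, 10 mm above the worktop, runs from x = -80 to -24 mm; in front of it a lip, x = -85 to -80 mm, is 16 mm high. Behind it a ramp rises at 20 degrees to x = +82 mm, 49 mm high.
- bay_1 (a point): Bay 1, empty, the leftmost (+y) of five equal bays side by side on the ramp, 64 mm from centre to centre. The point is the middle of the bay at the foot of the ramp, on the ledge's surface. The bays run up the ramp along the insert's x; dividers 4 mm thick part them, 12 mm above the ramp's face, from the foot of the ramp upward. The ledge has no dividers and no end walls.
- bay_2 (a point): Bay 2, empty: middle of the bay at the foot of the ramp (like bay_1, 64 mm to its right).
- bay_5 (a point): Bay 5, the rightmost, empty but for the jar that stands in front of it: middle of the bay at the foot of the ramp (256 mm to the right of bay_1).
- gold_jar: Spice jar with a gold lid, STANDING on the ledge: rounded-square body 42 mm across its flats, square to the insert within 5 degrees, round lid, 96 mm tall, 0.08 to 0.15 kg. Origin: centre of its foot; z points to its lid. It stands in line with bay 5 (within 4 mm) or astride the divider between bays 1 and 2 (within 8 mm of its line); the white-lidded jar has the other place. The foot is 2 to 9 mm clear of the ramp.
- gold_jar_top (a point): Centre of the top of the gold-lidded jar's lid, 96 mm along the jar's z from its foot.
- white_jar: Spice jar with a white lid, STANDING on the ledge: same shape, 47 mm across, 98 mm tall, 0.08 to 0.15 kg. Origin: centre of its foot; z points to its lid. It has the place that the gold one has not. Either jar slides upright when pushed within 20 mm of the ledge and, pushed near its lid, tips over its flat back edge; once its lid has gone 45 mm it falls by itself.
- white_jar_top (a point): Centre of the top of the white-lidded jar's lid, 98 mm along the jar's z from its foot.
- lying_gold: Another gold-lidded jar of the same size, already LYING in bay 3, lid up the ramp. Origin: centre of its foot. Its foot overhangs the ledge by up to 20 mm. Leave it.
- lying_white: Another white-lidded jar of the same size, already LYING in bay 4, lid up the ramp. Origin: centre of its foot. Its foot overhangs the ledge by up to 20 mm. Leave it.
- salt: Salt shaker, 44 mm in diameter and 90 mm tall, standing to the right. Origin: centre of its underside. Leave it.
- mug: Green mug, 92 mm tall, 90 mm across, standing to the left. Origin: on its underside. Leave it.
- tin: Small round tin, 86 mm in diameter, 40 mm tall, on the right. Origin: centre of its underside. Leave it.
- spoon: Teaspoon, 139 mm long, lying in front on the left. Origin: its middle, on the worktop. Leave it.
Not all that is in view belongs to the job. What is shaped like the white_jar but turquoise is not meant.

How it is judged:
At the end, for the whole second after the job is handed in: Both jars lie at rest on the ramp, leaning 62 to 79 degrees from upright, lid up the ramp, foot centre from 14 mm up the ramp to 41 mm out over the ledge; each in one bay, foot and lid centres within 15 mm of its centre line (angle between gold_jar's own z axis and vertical between 1.08 and 1.38 rad and x of gold_jar in the frame of rack between -0.065 and -0.01 m and x of each of gold_jar_top, white_jar_top in the frame of rack above 0.025 m and ((y of gold_jar in the frame of rack between 0.113 and 0.143 m and y of gold_jar_top in the frame of rack between 0.113 and 0.143 m) or (y of gold_jar in the frame of rack between 0.049 and 0.079 m and y of gold_jar_top in the frame of rack between 0.049 and 0.079 m) or (y of gold_jar in the frame of rack between -0.015 and 0.015 m and y of gold_jar_top in the frame of rack between -0.015 and 0.015 m) or (y of gold_jar in the frame of rack between -0.079 and -0.049 m and y of gold_jar_top in the frame of rack between -0.079 and -0.049 m) or (y of gold_jar in the frame of rack between -0.143 and -0.113 m and y of gold_jar_top in the frame of rack between -0.143 and -0.113 m)) and z of each of gold_jar, white_jar in the frame of rack below 0.045 m and linear speed of each of gold_jar, white_jar below 0.02 m/s and angular speed of each of gold_jar, white_jar below 0.3 rad/s and angle between white_jar's own z axis and vertical between 1.08 and 1.38 rad and x of white_jar in the frame of rack between -0.065 and -0.01 m and ((y of white_jar in the frame of rack between 0.113 and 0.143 m and y of white_jar_top in the frame of rack between 0.113 and 0.143 m) or (y of white_jar in the frame of rack between 0.049 and 0.079 m and y of white_jar_top in the frame of rack between 0.049 and 0.079 m) or (y of white_jar in the frame of rack between -0.015 and 0.015 m and y of white_jar_top in the frame of rack between -0.015 and 0.015 m) or (y of white_jar in the frame of rack between -0.079 and -0.049 m and y of white_jar_top in the frame of rack between -0.079 and -0.049 m) or (y of white_jar in the frame of rack between -0.143 and -0.113 m and y of white_jar_top in the frame of rack between -0.143 and -0.113 m))); the robot touches nothing.
It fails at once if a standing jar is lifted or carried: its foot more than 15 mm off the ledge while upright, or more than 45 mm in any case (((angle between gold_jar's own z axis and vertical below 0.35 rad and z of gold_jar in the frame of rack above 0.025 m) or z of gold_jar in the frame of rack above 0.055 m) or ((angle between white_jar's own z axis and vertical below 0.35 rad and z of white_jar in the frame of rack above 0.025 m) or z of white_jar in the frame of rack above 0.055 m)).
It fails at once if a jar goes over (past 0.5 rad) while its foot is more than 18 mm out of line with every bay ((angle between gold_jar's own z axis and vertical above 0.5 rad and not (y of gold_jar in the frame of rack between 0.11 and 0.146 m or y of gold_jar in the frame of rack between 0.046 and 0.082 m or y of gold_jar in the frame of rack between -0.018 and 0.018 m or y of gold_jar in the frame of rack between -0.082 and -0.046 m or y of gold_jar in the frame of rack between -0.146 and -0.11 m)) or (angle between white_jar's own z axis and vertical above 0.5 rad and not (y of white_jar in the frame of rack between 0.11 and 0.146 m or y of white_jar in the frame of rack between 0.046 and 0.082 m or y of white_jar in the frame of rack between -0.018 and 0.018 m or y of white_jar in the frame of rack between -0.082 and -0.046 m or y of white_jar in the frame of rack between -0.146 and -0.11 m))).
It fails at once if the fingers squeeze or ram a jar with more than 18 N (contact force between the fingers and gold_jar above 18 N or contact force between the fingers and white_jar above 18 N).
It fails at once if a jar that already lay in the insert is moved by more than 15 mm (distance of any of lying_gold, lying_white from where it was at the start of the episode above 0.015 m).
It fails at once if the salt shaker, mug, tin or teaspoon is moved by more than 20 mm (distance of any of salt, mug, tin, spoon from where it was at the start of the episode above 0.02 m).
It also fails if it takes over 51 s, if anything falls off the work surface, if the arm or the gripper's body presses on something with over 40 N, if the wrist force passes 120 N, or if a joint passes its speed limit or range.

ROBOT

A 6-joint arm with a two-finger parallel gripper is mounted at the origin on a cart in front of the work surface, level with it; the furniture and walls round the work are solid. World frame = base frame: x ahead of the robot, y to its left, z up, the work surface at z = 0. Lengths are in m, angles in rad, forces in N, time in s.
With the tool pointing down it reaches from about 0.4 to 0.925 m from the base axis. Payload 12.5 kg.
Tool frame: the origin (TCP) lies at the very end of the fingers, on their centre line; the grasp point (between the pads) lies 19 mm behind it; z points along the fingers, x is the direction in which the jaws open and shut, and the axes are right-handed (so a half turn about z gives the same grasp; the last joint's range is limited). The gripper opens to 95 mm and grips with 3 to 60 N. Pads are 20 mm wide; open, the fingers measure 119 mm over their backs; the gripper's body (75 mm by 180 mm) begins 59 mm behind the grasp point.
Start: joints at [1.134, 0.491, 1.559, -0, 1.092, -0.106], TCP at [0.203, 0.591, 0.215] pointing down, gripper open.
Joint ranges: [-3.1, 3.1], [-0.84, 2.19], [0.05, 2.79], [-1.13, 4.28], [0.06, 2.93], [-2.69, 2.69]. Speed limits (rad/s): [2.22, 2.22, 2.79, 3.14, 3.14, 3.14].

INTERFACE

Orientations are given as [roll, pitch, yaw] about the fixed x, y, z axes, in that order (R = Rz(yaw) Ry(pitch) Rx(roll)).
In Python, from bench import bot, capture, camera_params, finish_job gives the robot as it stands.
- The arm moves only by the tool carry_out, never from a script. Its argument "targets" is text: rows parted by semicolons, each of 7 numbers parted by spaces: the turn, a rotation vector about the world's x, y, z in rad, then the shift along the world's x, y, z in mm, then the opening, from -1 (shut) to 1 (fully open), so that 0 is half open. In form: wx wy wz tx ty tz jaw; .... A call has 1 to 8 rows; each row is the pose to reach, as a shift and turn from the pose commanded when the call began; what a row does not reach only later rows make up. A row lasts 1/8 s, in which the tool goes at most 62.5 mm and 10.7 degrees, less where a joint would pass 70% of its speed; a pose out of reach is approached as far as the arm can. A call with a gripper value outside its range is refused whole. The fingers move at their own pace and stop on an object; "grip_force" is the grip in N (left out, the last holds). Time passes only in rows, so rows that repeat a pose let the fingers close. It gives the time, the measured TCP pose, the force and the opening at its end, in the units of the state.
- bot.get_obs(): the state, without advancing time (a new reading comes with each control period).
- capture(name): name is "scene" or "top" or "wrist"; returns (picture, depth): 384x512x3 uint8, red, green, blue; 384x512 float32, m along the optical axis (not along the pixel's ray), 0 where there is no reading.
- camera_params(name): a dict with "intrinsics" (3x3 intrinsics, pixels), "dist" ([k1, k2, p1, p2, k3] as OpenCV has them; the pictures are not rectified), "R" (3x3) and "t" (3): a world point X has camera coordinates R X + t. Camera axes: x right, y down, z forward; pixel columns grow to the right and rows downward; lengths in m; the calibration is good to about 2 mm. A picture is of the moment at which its call begins: read the wrist's pose just before it. camera_params takes no time and is no camera call; for the wrist camera it gives the pose at the moment of the call.
- finish_job(): hands the job in, once; it reports no verdict.
The state is a dict: "clock": time; "qpos": joint angles; "qd": joint speeds; "tau": joint torques, N m; "tool_pos": TCP position; "tcp_rot": TCP orientation; "force": force on the tool from outside, world axes, zero at the start; "wrist_torque": the same for the moment, N m; "grip_width": finger opening in m.
Only numpy, scipy, OpenCV 4.12 (cv2) and the standard library are available. Lean on these libraries where they do the work, as an engineer would, in place of code of your own. Each camera call takes 0.05 s, during which the arm holds its last target. There are 200 camera calls.

## Working session

There is one attempt and no reset: what is moved stays moved. The work goes in short steps, Python scripts to look and compute and a tool call to move; the robot and the scene stay as the last step left them, time stands still between calls to the robot, and variables do not carry over. Pictures are saved under pics/ and viewed, about 8 in all and at most 12, crops included, and the job is handed in when it is done.

Besides the shell and the picture viewer there is one more tool, called after "Call:" in YAML: its name, and indented under it one key for each argument. carry_out: Moves the arm, as the interface text tells. Its arguments: {"type":"object","properties":{"targets":{"type":"string"},"grip_force":{"type":"number"}},"required":["targets"]}

```bash
mkdir -p pics
python3 - <<'E'
from bench import bot,capture,camera_params
import cv2,numpy as np
o=bot.get_obs();print(o)
for n in("scene","top"):
    p,d=capture(n);cv2.imwrite(f"pics/{n}0.png",p[...,::-1]);np.savez(f"{n}0.npz",p=p,d=d)
    c=camera_params(n);print(n,c['intrinsics'],c['dist'],c['R'],c['t'])
E
```

```text
{'clock': 0.0, 'qpos': array([ 1.13440659e+00,  4.91546908e-01,  1.55943430e+00,  1.58847602e-05,
        1.09168988e+00, -1.05609684e-01]), 'qd': array([-4.04110932e-04, -7.59609282e-05,  1.70851496e-03, -1.03158384e-03,
       -7.14837687e-04, -7.77229031e-04]), 'tau': array([ 1.73982335e-03, -6.12648940e+01, -2.58189690e+01,  6.92908466e-02,
        4.81537613e-02, -1.07557696e-04]), 'tool_pos': array([0.20286936, 0.59091208, 0.21407482]), 'tcp_rot': array([-3.14146496e+00,  1.07094672e-03,  1.24000901e+00]), 'force': array([-0.1400327 ,  1.05993064,  0.29044249]), 'wrist_torque': array([-0.0104304 ,  0.02598641, -0.01714554]), 'grip_width': 0.0950811136585184}
scene [[408.0204044    0.         256.79343487]
 [  0.         408.0204044  190.47582046]
 [  0.           0.           1.        ]] [0.03742379 0.         0.         0.         0.        ] [[ 0.18032142 -0.98355505 -0.01018071]
 [-0.42001396 -0.06763632 -0.9049937 ]
 [ 0.88942254  0.16746579 -0.42530313]] [-0.14416945  0.29166536  0.73619101]
top [[395.53048421   0.         251.68949465]
 [  0.         395.53048421 194.04833185]
 [  0.           0.           1.        ]] [-0.07880159  0.          0.          0.          0.        ] [[ 0.0300338  -0.9994848   0.01131796]
 [-0.99692092 -0.03077346 -0.07212262]
 [ 0.07243376 -0.009117   -0.99733156]] [-0.10216003  0.52108241  1.23922535]
```

View pics/scene0.png

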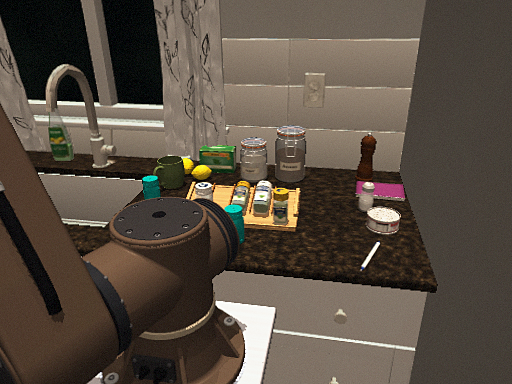

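View pics/top0.png

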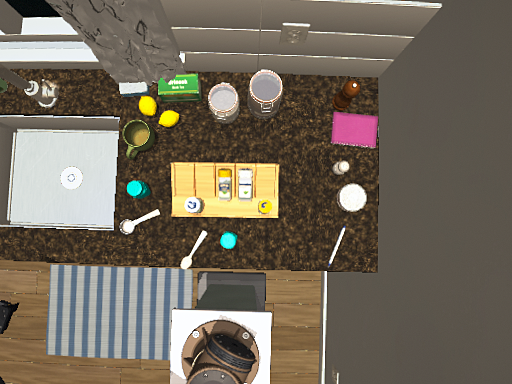

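The scene view shows the insert at about (190-300, 180-225). In the top view the rack spans cols 171-279 and rows 163-218. The white jar stands at (193,204), astride bays 1 and 2, and the gold one at (265,206) in bay 5. Two jars lie at (225,184) and (245,184). A turquoise decoy stands in front at (229,241), and the teaspoon is at (195,250).

```bash
cat > h.py <<'E'
import cv2,numpy as np
from bench import bot,capture,camera_params
def cloud(d,c):
    h,w=d.shape;u,v=np.meshgrid(np.arange(w),np.arange(h))
    n=cv2.undistortPoints(np.stack([u,v],-1).reshape(-1,1,2).astype(np.float64),c['intrinsics'],c['dist']).reshape(h,w,2)
    X=np.dstack([n[...,0]*d,n[...,1]*d,d]);return (X-c['t'])@c['R']
def proj(P,c):
    return cv2.projectPoints(np.asarray(P,float).reshape(-1,3),cv2.Rodrigues(c['R'])[0],c['t'],c['intrinsics'],c['dist'])[0].reshape(-1,2)
E
python3 - <<'E'
from h import *
z=np.load("top0.npz");p,d=z['p'],z['d'];W=cloud(d,camera_params("top"))
def box(r0,r1,c0,c1):
    m=np.zeros(d.shape,bool);m[r0:r1,c0:c1]=1;return m&(d>0)
print("table z",np.median(W[222:235,160:180,2]))
m=box(158,222,165,285)&(W[...,2]>.006)&(W[...,2]<.07)
hsv=cv2.cvtColor(p,cv2.COLOR_RGB2HSV)
r=cv2.minAreaRect(W[m][:,:2].astype(np.float32));print("rack raw",r,m.sum())
ys,xs=np.where(m);print(xs.min(),xs.max(),ys.min(),ys.max())
for n,b in dict(white=(190,220,180,208),gold=(192,222,252,280),turq=(228,255,216,244),turq2=(175,203,124,152),salt=(155,180,330,352),lg=(160,205,216,234),lw=(160,205,236,256)).items():
    m=box(*b);zt=np.percentile(W[m][:,2],98) 
    q=W[m&(W[...,2]>zt-.012)];print(n,"ztop",zt.round(4),"mid",((q.min(0)+q.max(0))/2).round(4),"ext",np.ptp(q,axis=0).round(4),len(q))
E
```

```text
table z 0.000663390519597937
rack raw ((0.5380640029907227, 0.0013432353734970093), (0.20204727351665497, 0.3806293308734894), 0.7359567284584045) 4950
166 284 158 221
white ztop 0.1115 mid [0.4796 0.0913 0.1078] ext [0.0417 0.0444 0.0155] 189
gold ztop 0.1101 mid [ 0.482  -0.1245  0.1058] ext [0.0387 0.0387 0.0141] 153
turq ztop 0.1021 mid [ 0.3796 -0.0178  0.0972] ext [0.0414 0.0448 0.0123] 177
turq2 ztop 0.1021 mid [0.5243 0.2671 0.0975] ext [0.0447 0.0455 0.0145] 193
salt ztop 0.0902 mid [ 0.6144 -0.3656  0.0858] ext [0.0311 0.0319 0.0142] 92
lg ztop 0.0802 mid [0.5673 0.0009 0.0761] ext [0.0501 0.0371 0.0157] 161
lw ztop 0.0845 mid [ 0.5673 -0.0621  0.0804] ext [0.0526 0.0408 0.0154] 183
```

Call:
carry_out:
  targets: "0 0 -1.24 247 -461 85 -0.75; 0 0 -1.24 247 -461 85 -0.75; 0 0 -1.24 247 -461 85 -0.75; 0 0 -1.24 247 -461 85 -0.75; 0 0 -1.24 247 -461 85 -0.75; 0 0 -1.24 247 -461 85 -0.75; 0 0 -1.24 247 -461 85 -0.75; 0 0 -1.24 247 -461 85 -0.75"

```text
clock: 1.1
tool_pos: [0.4366, 0.1542, 0.2952]
tcp_rot: [-3.142, -0.0, -0.002]
force: [0.4, 0.1, -0.1]
grip_width: 0.0207
```

Call:
carry_out:
  targets: "0 0 0 0 -70 50 -0.75; 0 0 0 0 -70 50 -0.75;0 0 0 0 -70 50 -0.75;0 0 0 0 -70 50 -0.75"

```text
clock: 1.6
tool_pos: [0.4358, 0.0867, 0.3441]
tcp_rot: [-3.142, 0.001, 0.0]
force: [-0.2, -0.2, 0.7]
grip_width: 0.012
```

Run:
```python
from h import *
import pickle
o=bot.get_obs();print(o['clock'],o['tool_pos'],o['tcp_rot'],o['force'],o['grip_width'])
c=camera_params("wrist");p,d=capture("wrist");cv2.imwrite("pics/w1.png",p[...,::-1]);pickle.dump((p,d,c),open("w1.pkl","wb"))
print(c['intrinsics'][0,0],-c['R'].T@c['t'],c['R'])
```

```text
1.6 [0.43576331 0.08665548 0.3441421 ] [-3.14151324e+00  9.85301443e-04  1.54561500e-04] [-0.16993853 -0.23472277  0.66175483] 0.012020849602966774
276.05233965218184 [0.43713174 0.16911353 0.51369696] [[ 9.99999697e-01  1.34330060e-04 -7.66803900e-04]
 [ 3.50049493e-04 -9.57393437e-01  2.88786571e-01]
 [-6.95340304e-04 -2.88786752e-01 -9.57393194e-01]]
```

View pics/w1.png

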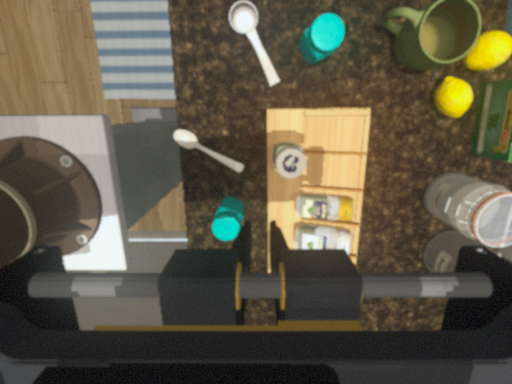

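The wrist view shows the rack's left end, with its front-left corner at (266,108), rear-left at (371,108), and the bay 1/2 divider at row ~153. The white jar's lid is at (290,161) and its body is just left of it, so it stands astride. The fingers are slightly open at the bottom.

```bash
cat >> h.py <<'E'
def ray(px,c,z):
    n=cv2.undistortPoints(np.array(px,float).reshape(-1,1,2),c['intrinsics'],c['dist']).reshape(-1,2)
    D=np.c_[n,np.ones(len(n))]@c['R'];C=-c['R'].T@c['t'];return C+D*((np.broadcast_to(z,len(n))-C[2])/D[:,2])[:,None]
def wood(p):
    h=cv2.cvtColor(p,cv2.COLOR_RGB2HSV);return (h[...,0]>8)&(h[...,0]<26)&(h[...,1]>70)&(h[...,2]>110)
E
python3 - <<'E'
from h import *
import pickle
c=camera_params("top");p=np.load("top0.npz")['p'];m=wood(p)
def edges(m,c,sides):
  # sides: name->(axis 0 scan along rows/1 cols, lines, range, last?, height)
  for n,(ax,lines,lo,hi,last,z) in sides.items():
    P=[]
    for l in lines:
      v=(m[lo:hi,l] if ax==0 else m[l,lo:hi]);i=np.where(v)[0]
      if len(i)==0: continue
      e=(i[-1]+.5 if last else i[0]-.5)+lo
      P.append((l,e) if ax==0 else (e,l))
    X=ray(P,c,z)[:,:2];vx,vy,x0,y0=cv2.fitLine(X.astype(np.float32),cv2.DIST_HUBER,0,.001,.001).ravel()
    print(n,"pt",np.round([x0,y0],4),"dir",np.round([vx,vy],4),"ang deg",np.degrees(np.arctan2(vy,vx)).round(2))
edges(m,c,dict(rear=(0,range(176,275),150,200,False,.049),front=(0,list(range(176,184))+list(range(202,255)),195,228,True,.016),left=(1,range(196,214),150,200,False,.012),right=(1,range(196,214),250,300,True,.012)))
p,d,c=pickle.load(open("w1.pkl","rb"));m=wood(p)
edges(m,c,dict(wfront=(1,range(114,180),250,290,False,.016),wrear=(1,range(114,180),330,385,True,.049),wleft=(0,range(270,295),95,125,False,.012)))
W=cloud(d,c);b=np.zeros(d.shape,bool);b[140:182,270:312]=1
q=W[b&(W[...,2]>.098)&(W[...,2]<.116)];print("white lid wrist",((q.min(0)+q.max(0))/2).round(4),np.ptp(q,axis=0).round(4),np.median(q,axis=0).round(4),len(q))
E
python3 - <<'E'
import cv2,sys;sys.path.insert(0,'.')
p=cv2.imread("pics/top0.png")[155:225,160:290]
q=cv2.imread("pics/w1.png")[100:190,250:380]
cv2.imwrite("pics/crop1.png",cv2.vconcat([cv2.resize(p,(650,350)),cv2.resize(q,(650,450))][:1]) )
E
```

```text
rear pt [0.6189 0.0549] dir [ 0.0145 -0.9999] ang deg -89.17
front pt [0.4479 0.0163] dir [ 0.0139 -0.9999] ang deg -89.2
left pt [0.4873 0.1692] dir [0.999  0.0439] ang deg 2.52
right pt [ 0.4978 -0.1845] dir [0.4274 0.904 ] ang deg 64.69
wfront pt [0.4483 0.101 ] dir [ 0.0268 -0.9996] ang deg -88.46
wrear pt [0.629  0.1011] dir [ 0.1709 -0.9853] ang deg -80.16
wleft pt [0.4724 0.1728] dir [0.9986 0.053 ] ang deg 3.04
white lid wrist [0.4822 0.0929 0.1041] [0.0446 0.0445 0.0122] [0.4821 0.094  0.1075] 727
```

View pics/crop1.png

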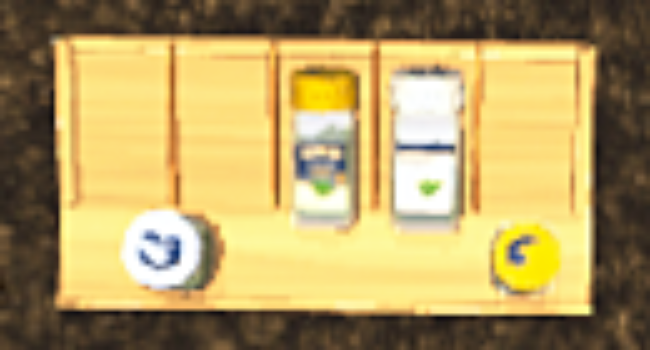

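Run:
```python
from h import *
c=camera_params("top")
f=lambda q:[(160+(a+.5)/5-.5,155+(b+.5)/5-.5) for a,b in q]
print("div feet",ray(f([(175,207),(277,207),(376,208),(477,208)]),c,.022).round(4).tolist())
print("corners",ray(f([(58,308),(591,313)]),c,.016).round(4).tolist())
print("lying foot",ray(f([(324,226),(427,224)]),c,.02).round(4).tolist())
print("lid ctr",ray(f([(161,250),(527,257)]),c,[.108,.106]).round(4).tolist())
```

```text
div feet [[0.512, 0.0947, 0.022], [0.514, 0.03, 0.022], [0.5153, -0.0329, 0.022], [0.5172, -0.0969, 0.022]]
corners [[0.4457, 0.1676, 0.016], [0.4529, -0.1715, 0.016]]
lying foot [[0.5029, -0.0002, 0.02], [0.5062, -0.0655, 0.02]]
lid ctr [[0.4808, 0.0904, 0.108], [0.4835, -0.1259, 0.106]]
```

Rack frame: origin about (0.536, -0.001), yaw about 0.02. The white jar is at y_r ≈ 0.094, so I'll push it 30 mm right into bay 2. I'm approaching from its left with the tool tilted.

Call:
carry_out:
  targets: "-0.2 0 0 23 45 -100 -0.87; -0.4 0 0 46 63 -200 -0.87; -0.4 0 0 46 63 -214 -0.87; -0.4 0 0 46 63 -214 -0.87; -0.4 0 0 46 63 -214 -0.87; -0.4 0 0 46 63 -214 -0.87; -0.4 0 0 46 63 -214 -0.87"

```text
clock: 2.52
tool_pos: [0.4824, 0.1491, 0.1326]
tcp_rot: [2.743, -0.003, -0.0]
force: [-0.5, 0.2, -0.7]
grip_width: 0.0063
```

Run:
```python
from h import *
o=bot.get_obs();print(o['clock'],o['tool_pos'],o['tcp_rot'],o['force'],o['grip_width'])
```

```text
2.525 [0.4824028  0.14910104 0.13263574] [ 2.74254243e+00 -2.69580575e-03 -1.33991914e-04] [-0.46553498  0.1949651  -0.70319546] 0.0063007497464501305
```

Call:
carry_out:
  targets: "0 0 0 0 1 -50 -0.87; 0 0 0 0 1 -90 -0.87; 0 0 0 0 1 -105 -0.87; 0 0 0 0 1 -110 -0.87; 0 0 0 0 1 -113 -0.87; 0 0 0 0 1 -113 -0.87; 0 0 0 0 1 -113 -0.87"

```text
clock: 3.4
tool_pos: [0.4823, 0.1502, 0.0185]
tcp_rot: [2.742, -0.001, 0.0]
force: [0.2, -0.2, -0.3]
grip_width: 0.0063
```

Run:
```python
from h import *
o=bot.get_obs();print(o['clock'],o['tool_pos'],o['force'])
p,d=capture("scene");q=cv2.resize(p[165:240,130:310],(720,300),interpolation=cv2.INTER_CUBIC)
p,d=capture("top");r=cv2.resize(p[155:225,140:290],(720,300),interpolation=cv2.INTER_CUBIC)
cv2.imwrite("pics/s2.png",np.vstack([q,r])[...,::-1])
```

```text
3.4 [0.48234874 0.15021379 0.01854057] [ 0.20897843 -0.22868948 -0.30584867]
```

View pics/s2.png

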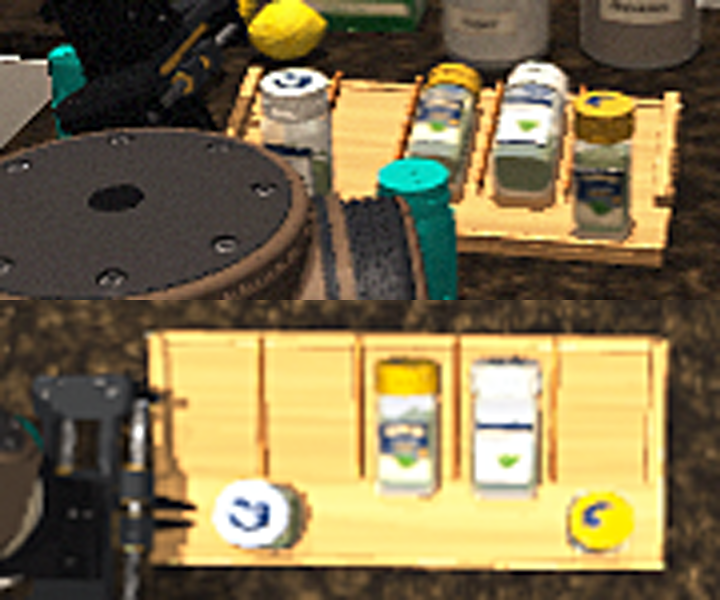

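The fingertips are low on the ledge, just left of the white jar (crop (195,515), lid at (252,515)), and nothing else is touched. Pushing right slowly.

Call:
carry_out:
  targets: "0 0 0 0 -8 0 -0.87; 0 0 0 0 -14 0 -0.87; 0 0 0 0 -18 0 -0.87; 0 0 0 0 -22 0 -0.87; 0 0 0 0 -26 0 -0.87; 0 0 0 0 -30 0 -0.87; 0 0 0 0 -34 0 -0.87; 0 0 0 1 -38 0 -0.87"

```text
clock: 4.5
tool_pos: [0.483, 0.1119, 0.0179]
tcp_rot: [2.742, 0.0, 0.0]
force: [-0.1, 1.0, -0.4]
grip_width: 0.0063
```

Call:
carry_out:
  targets: "0 0 0 0 -4 0 -0.87; 0 0 0 0 -8 0 -0.87; 0 0 0 0 -11 0 -0.87; 0 0 0 0 -13 0 -0.87; 0 0 0 0 -13 0 -0.87"

```text
clock: 5.12
tool_pos: [0.4831, 0.099, 0.0179]
tcp_rot: [2.741, -0.0, -0.0]
force: [-0.0, -0.8, -0.2]
grip_width: 0.0063
```

```bash
cat >> h.py <<'E'
def lids():
    p,d=capture("top");c=camera_params("top");h=cv2.cvtColor(p,cv2.COLOR_RGB2HSV)
    W=cloud(d,c);m=(W[...,2]>.095)&(W[...,2]<.125)&(d>0)&(W[...,0]<.53)&(W[...,0]>.44)
    for n,lo,hi,H in(("white",.03,.115,.108),("gold",-.16,-.09,.106)):
        k=m&(W[...,1]>lo)&(W[...,1]<hi)&((h[...,1]<60)&(h[...,2]>120) if n=="white" else (h[...,1]>120))
        n_,l,s,cc=cv2.connectedComponentsWithStats(k.astype(np.uint8))
        if n_<2: print(n,"none");continue
        i=1+s[1:,4].argmax();b=s[i];ctr=(b[0]+b[2]/2-.5,b[1]+b[3]/2-.5)
        print(n,b.tolist(),ray([ctr],c,H).round(4)[0],np.median(W[l==i],0).round(4))
    return p,d
E
python3 - <<'E'
from h import *
o=bot.get_obs();print(o['clock'],o['tool_pos'],o['force'])
p,d=lids()
r=cv2.resize(p[155:225,140:290],(720,336),interpolation=cv2.INTER_CUBIC);cv2.imwrite("pics/t3.png",r[...,::-1])
E
```

```text
5.125 [0.48305594 0.09898203 0.01789418] [-0.01317312 -0.82509524 -0.20044867]
white [193, 197, 16, 15, 172] [0.4834 0.0647 0.108 ] [0.4827 0.0651 0.1086]
gold [258, 200, 14, 14, 136] [ 0.4819 -0.1244  0.106 ] [ 0.4809 -0.1259  0.1075]
```

View pics/t3.png

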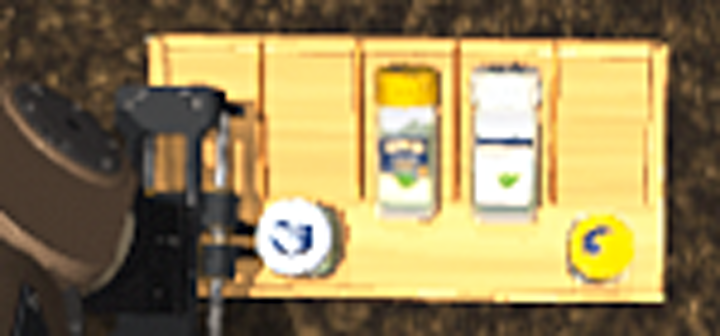

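The white jar has slid upright to y ≈ 0.065 and is almost in line with bay 2 (0.062). I'll give it 3 mm more, then back off left and rise.

Call:
carry_out:
  targets: "0 0 0 0 -2 0 -0.87; 0 0 0 0 -3 0 -0.87; 0 0 0 0 -3 0 -0.87; 0 0 0 0 4 0 -0.87; 0 0 0 0 12 1 -0.87; 0 0 0 0 30 5 -0.87; 0 0 0 0 40 50 -0.87; 0 0 0 0 40 100 -0.87"

```text
clock: 6.18
tool_pos: [0.4827, 0.1409, 0.1189]
tcp_rot: [2.742, 0.001, 0.002]
force: [0.8, -0.6, 0.8]
grip_width: 0.0063
```

Run:
```python
from h import *
o=bot.get_obs();print(o['clock'],o['tool_pos'],o['force'])
lids()
```

```text
6.175 [0.48265459 0.14089912 0.11885409] [ 0.76469786 -0.56578086  0.82515602]
white [194, 197, 16, 15, 173] [0.4835 0.0618 0.108 ] [0.483  0.0624 0.108 ]
gold [258, 200, 14, 14, 136] [ 0.4819 -0.1244  0.106 ] [ 0.4809 -0.126   0.1075]
```

Call:
carry_out:
  targets: "0 0 0 0 0 60 -0.7; 0.2 0 0 -20 0 100 -0.7; 0.4 0 0 -55 -30 100 -0.7; 0.4 0 0 -58 -79 100 -0.7; 0.4 0 0 -58 -79 100 -0.7; 0.4 0 0 -58 -79 100 -0.7"

```text
clock: 6.98
tool_pos: [0.4253, 0.0608, 0.2181]
tcp_rot: [-3.141, -0.0, -0.0]
force: [-0.4, -0.2, -0.4]
grip_width: 0.0139
```

Call:
carry_out:
  targets: "0 0 1.59 0 0 0 -0.7; 0 0 1.59 0 0 0 -0.7; 0 0 1.59 0 0 0 -0.7; 0 0 1.59 0 0 0 -0.7; 0 0 1.59 0 0 0 -0.7; 0 0 1.59 0 0 0 -0.7; 0 0 1.59 0 0 0 -0.7; 0 0 1.59 0 0 0 -0.7"

```text
clock: 7.98
tool_pos: [0.4252, 0.062, 0.2176]
tcp_rot: [-3.141, -0.0, 1.509]
force: [0.2, -0.0, -0.2]
grip_width: 0.0143
```

Run:
```python
from h import *
o=bot.get_obs();print(o['clock'],o['tool_pos'],o['tcp_rot'],o['force'],o['grip_width'],o['qpos'])
```

```text
7.975 [0.42522003 0.0619745  0.21762942] [-3.14092257e+00 -2.01399876e-04  1.50904360e+00] [ 0.22465132 -0.04220524 -0.20862382] 0.01433431834261798 [-9.38925640e-03  2.09367101e-01  2.00529514e+00  2.95179762e-04
  9.27589063e-01 -1.51861004e+00]
```

Call:
carry_out:
  targets: "0 0 0.08 0 0 -50 -0.7; 0 0 0.08 0 0 -100 -0.7; 0 0 0.08 0 0 -125 -0.7; 0 0 0.08 0 0 -130 -0.7; 0 0 0.08 0 0 -130 -0.7; 0 0 0.08 0 0 -130 -0.7"

```text
clock: 8.72
tool_pos: [0.4256, 0.0605, 0.0888]
tcp_rot: [3.14, -0.0, 1.581]
force: [0.3, 0.3, -0.1]
grip_width: 0.0145
```

Run:
```python
from h import *
o=bot.get_obs();print(o['clock'],o['tool_pos'],o['tcp_rot'],o['force'],o['grip_width'])
p,d=capture("wrist");cv2.imwrite("pics/w4.png",p[...,::-1])
```

```text
8.725 [0.42564934 0.06054538 0.08879898] [ 3.13977353e+00 -7.05165495e-05  1.58074622e+00] [ 0.28611163  0.27334118 -0.09015841] 0.014546320656734541
```

View pics/w4.png

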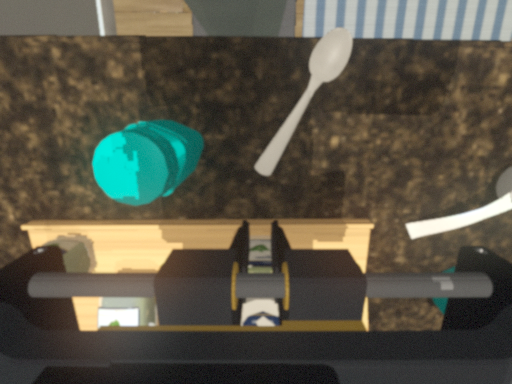

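The fingers straddle the white jar's centre (the label shows between the tips at col ~260) and nothing else is close. Pushing forward slowly, along the rack's x.

Call:
carry_out:
  targets: "0 0 0 10 0 0 -0.7; 0 0 0 17 0 0 -0.7; 0 0 0 21 0 0 -0.7; 0 0 0 25 0 0 -0.7; 0 0 0 29 1 0 -0.7; 0 0 0 33 1 0 -0.7; 0 0 0 37 1 0 -0.7; 0 0 0 42 1 0 -0.7"

```text
clock: 9.78
tool_pos: [0.4673, 0.0611, 0.0879]
tcp_rot: [3.142, -0.0, 1.58]
force: [0.7, -0.9, 0.2]
grip_width: 0.0144
```

Run:
```python
from h import *
o=bot.get_obs();print(o['clock'],o['tool_pos'],o['force'])
p,d=capture("scene");q=cv2.resize(p[150:240,150:310],(800,450),interpolation=cv2.INTER_CUBIC);cv2.imwrite("pics/s5.png",q[...,::-1])
```

```text
9.775 [0.4673492  0.06112336 0.08788916] [ 0.69146893 -0.92313476  0.23815773]
```

View pics/s5.png

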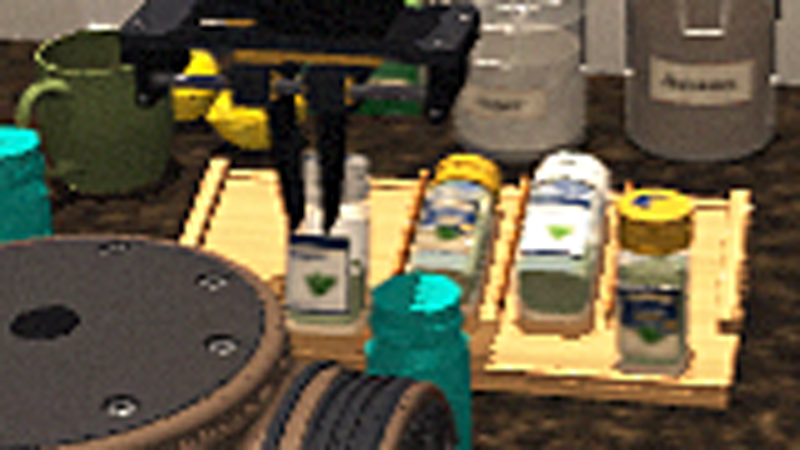

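The fingers are on the white jar near its lid at (310,230) and it is beginning to tip. The others haven't moved. Continuing.

Call:
carry_out:
  targets: "0 0 0 4 0 0 -0.7; 0 0 0 8 0 0 -0.7; 0 0 0 12 0 0 -0.7; 0 0 0 16 0 0 -0.7; 0 0 0 20 0 0 -0.7; 0 0 0 24 0 0 -0.7; 0 0 0 28 0 0 -0.7; 0 0 0 32 1 0 -0.7"

```text
clock: 10.82
tool_pos: [0.4993, 0.0621, 0.0879]
tcp_rot: [-3.142, -0.0, 1.58]
force: [0.2, -0.9, -0.1]
grip_width: 0.0141
```

Run:
```python
from h import *
o=bot.get_obs();print(o['clock'],o['tool_pos'],o['force'])
p,d=capture("scene");q=cv2.resize(p[165:240,180:310],(700,400),interpolation=cv2.INTER_CUBIC);cv2.imwrite("pics/s6.png",q[...,::-1])
```

```text
10.825 [0.4993147  0.06211552 0.08787079] [ 0.22841191 -0.85156289 -0.10367175]
```

View pics/s6.png

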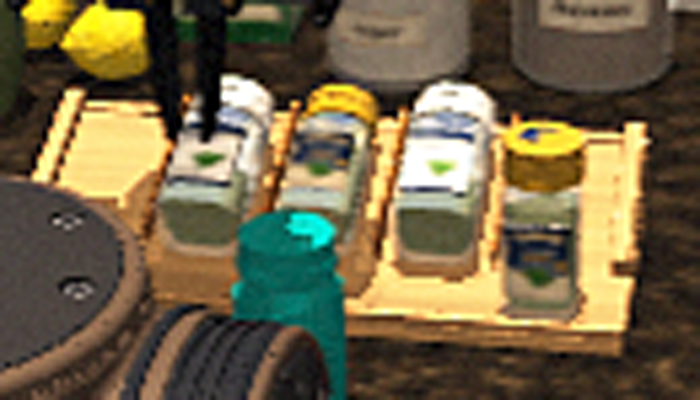

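The white jar now lies in bay 2, lid up the ramp (crop ~ (215,160)). Now retreating up and going to the gold jar.

Call:
carry_out:
  targets: "0 0 0 -8 0 30 -0.7; 0 0 0 -45 0 70 -0.7; 0 0 0 -73 -40 110 -0.7; 0 0 0 -73 -100 110 -0.7; 0 0 0 -73 -160 110 -0.7; 0 0 0 -73 -188 110 -0.7; 0 0 0 -73 -188 110 -0.7; 0 0 0 -73 -188 110 -0.7"

```text
clock: 11.88
tool_pos: [0.4259, -0.1252, 0.1978]
tcp_rot: [-3.141, -0.0, 1.58]
force: [-0.0, -0.1, 0.5]
grip_width: 0.014
```

Run:
```python
from h import *
o=bot.get_obs();print(o['clock'],o['tool_pos'],o['tcp_rot'],o['force'])
lids()
```

```text
11.875 [ 0.42587993 -0.12524652  0.19778759] [-3.14123976e+00 -4.21957674e-04  1.57994068e+00] [-0.0210289  -0.07706878  0.47077662]
white none
gold [258, 201, 5, 8, 8] [ 0.4874 -0.111   0.106 ] [ 0.4874 -0.1109  0.1059]
```

Call:
carry_out:
  targets: "0 0 0.01 0 -1 -50 -0.7; 0 0 0.01 0 -1 -95 -0.7; 0 0 0.01 0 -1 -110 -0.7; 0 0 0.01 0 -1 -111 -0.7; 0 0 0.01 0 -1 -111 -0.7; 0 0 0.01 10 -1 -111 -0.7; 0 0 0.01 17 -1 -111 -0.7; 0 0 0.01 21 -1 -111 -0.7"

```text
clock: 12.92
tool_pos: [0.4478, -0.1269, 0.0872]
tcp_rot: [3.141, 0.0, 1.59]
force: [0.4, -0.1, -0.2]
grip_width: 0.0143
```

Call:
carry_out:
  targets: "0 0 0 4 0 0 -0.7; 0 0 0 8 0 0 -0.7; 0 0 0 12 0 0 -0.7; 0 0 0 16 0 0 -0.7; 0 0 0 20 0 0 -0.7; 0 0 0 24 0 0 -0.7; 0 0 0 28 0 0 -0.7; 0 0 0 32 0 0 -0.7"

```text
clock: 13.92
tool_pos: [0.4793, -0.1269, 0.0868]
tcp_rot: [-3.142, -0.0, 1.59]
force: [-0.3, -1.1, -0.3]
grip_width: 0.0144
```

Run:
```python
from h import *
o=bot.get_obs();print(o['clock'],o['tool_pos'],o['force'])
p,d=capture("scene");q=cv2.resize(p[165:240,180:310],(700,400),interpolation=cv2.INTER_CUBIC);cv2.imwrite("pics/s7.png",q[...,::-1])
```

```text
13.925 [ 0.47931651 -0.12686739  0.08682269] [-0.30275638 -1.13952846 -0.28558928]
```

View pics/s7.png

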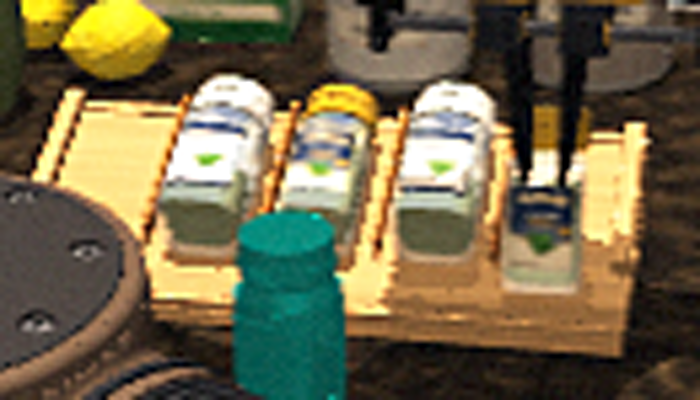

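The gold jar is tipping back between the fingertips ((545,180) in the crop), and the other three are lying steady. Carrying on, then retreating.

Call:
carry_out:
  targets: "0 0 0 4 0 0 -0.7; 0 0 0 8 0 0 -0.7; 0 0 0 12 0 0 -0.7; 0 0 0 16 0 0 -0.7; 0 0 0 20 0 0 -0.7; 0 0 0 23 0 0 -0.7; 0 0 0 25 0 0 -0.7; 0 0 0 25 0 0 -0.7"

```text
clock: 14.98
tool_pos: [0.5041, -0.1269, 0.0868]
tcp_rot: [3.142, -0.0, 1.59]
force: [-1.0, 0.1, 0.2]
grip_width: 0.0146
```

Call:
carry_out:
  targets: "0 0 0 -8 0 20 -0.7; 0 0 0 -40 0 60 -0.7; 0 0 0 -60 -30 110 -0.7; 0 0 0 -60 -90 150 -0.7; 0 0 0 -60 -150 150 -0.7; 0 0 0 -60 -150 150 -0.7; 0 0 0 -60 -150 150 -0.7; 0 0 0 -60 -150 150 -0.7"

```text
clock: 15.98
tool_pos: [0.444, -0.2756, 0.2366]
tcp_rot: [-3.141, -0.001, 1.591]
force: [0.1, -0.5, 0.7]
grip_width: 0.0143
```

Run:
```python
from h import *
o=bot.get_obs();print(o['clock'],o['tool_pos'],o['force'])
p,d=capture("top");r=cv2.resize(p[155:225,160:290],(650,350),interpolation=cv2.INTER_CUBIC)
s,_=capture("scene");q=cv2.resize(s[165:240,180:310],(650,250),interpolation=cv2.INTER_CUBIC)
cv2.imwrite("pics/f8.png",np.vstack([r,q])[...,::-1]);np.savez("f.npz",p=p,d=d)
```

```text
15.975 [ 0.4439874  -0.27564255  0.23660027] [ 0.1272801  -0.46826597  0.71418354]
```

View pics/f8.png

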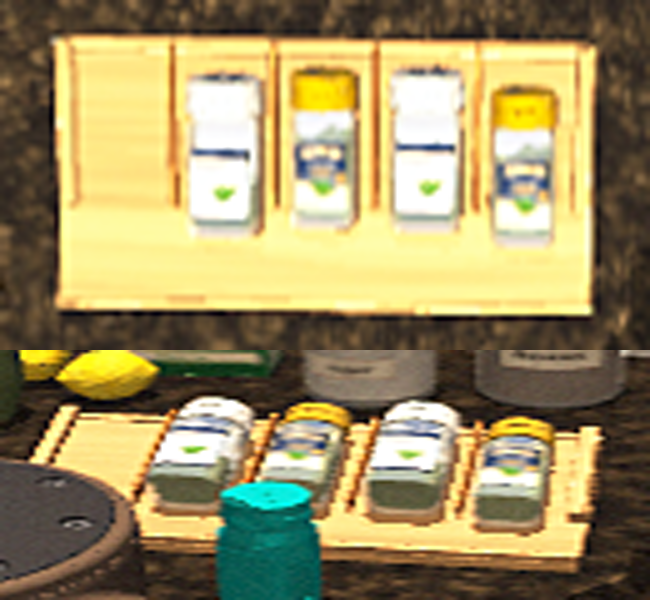

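Both jars lie centred in their bays: white at crop col ~226 between dividers 175 and 276, gold at ~525 between 477 and 577. The gold foot sits about 10 mm further out than its neighbours, which is within the limit. The arm is clear, so I'm handing in.

Run:
```python
from h import *
a=np.load("top0.npz")['p'].astype(int);b=np.load("f.npz")['p'];c=camera_params("top")
f=lambda q:[(160+(x+.5)/5-.5,155+(y+.5)/5-.5) for x,y in q]
Rw=lambda X:(X[:,:2]-[.536,-.001])@np.array([[1,-.021],[.021,1]])
print("rack xy gold foot front,lid top; white same",Rw(ray(f([(524,240),(526,88),(226,230),(226,72)]),c,[.05,.07,.05,.07])).round(3).tolist())
k=np.abs(a-b).sum(2)>120;print("changed px boxes",[s.tolist() for s in cv2.connectedComponentsWithStats(k.astype(np.uint8))[2][1:] if s[4]>15])
from bench import finish_job;print(finish_job())
```

```text
rack xy gold foot front,lid top; white same [[-0.042, -0.124], [0.05, -0.124], [-0.038, 0.061], [0.058, 0.06]]
changed px boxes [[185, 170, 28, 45, 584], [257, 172, 15, 43, 421], [290, 184, 96, 189, 4421], [295, 206, 12, 18, 125], [221, 242, 8, 7, 19], [247, 270, 41, 39, 331], [198, 273, 9, 12, 48], [99, 285, 173, 99, 6243], [0, 300, 19, 34, 358], [217, 317, 14, 4, 16], [184, 334, 29, 50, 515], [109, 338, 5, 17, 40], [115, 344, 6, 14, 79], [208, 345, 13, 18, 44], [128, 352, 6, 8, 21], [221, 361, 14, 8, 26], [209, 364, 34, 20, 97], [116, 366, 25, 3, 27], [0, 376, 6, 8, 25]]
the job is handed in; nothing more can be done
None
```

Both jars now lie on their backs, lids up the ramp: the white one in bay 2 and the gold one in bay 5. I slid the white jar about 30 mm along the ledge, upright, from astride the divider into line with bay 2. Then I tipped each jar over with slow pushes near its lid. The job was handed in at about 16 s with the arm clear of everything.

**Position:** in the last top view, the foot edges and lids measured as follows in the rack frame. Each jar is within about 4 mm of its bay's centre line.

| Jar | Foot edge x (mm) | Lid x (mm) | y (mm) | Bay centre y (mm) |
|---|---|---|---|---|
| White | -38 | +58 | about 60–61 | 64 |
| Gold | -42 | +50 | -124 | -128 |

**Neighbours:** a before/after comparison of the top view showed no change at the lying jars, mug, spoon or salt. The tin was partly in the region covered by the arm, but the arm never went near it. A small change at the turquoise jar (about 19 pixels) looks like shadow.

**Force:** the wrist force read about 1 N at the end of each push. I did not measure peak contact force or the final lean angle directly.

No check failed. The only disagreement was 2–4 mm between the wrist and top cameras.

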